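# Put the laundry shelf back in order

## Robot

A 6-joint arm with a two-finger parallel gripper is mounted at the origin on the work surface. World frame = base frame: x ahead of the robot, y to its left, z up, the work surface at z = 0. Lengths are in mm, angles in rad, forces in N, time in s.
With the tool pointing down it reaches from about 275 to 1000 mm from the base axis. Payload 8.4 kg.
Tool frame: the origin (TCP) lies where the fingers leave the gripper's body, on its centre line; the fingertips stand 73 mm ahead of it and the grasp point (between the pads) lies 54 mm ahead of it (grip_point_offset is the distance from the TCP to the grasp point, in mm); z points along the fingers, y is the direction in which the jaws open and shut (so a half turn about z gives the same grasp; the last joint's range is limited). The gripper opens to 85 mm and grips with 20 to 120 N. Pads are 22 mm wide; open, the fingers measure 114 mm over their backs; the gripper's body (76 mm by 85 mm) begins 54 mm behind the grasp point. The pads swing forward as they close: fully open they stand 13 mm farther back than shut.
Start: joints at [1.196, 0.353, 1.633, -0, 1.155, -0.002], TCP at [227.639, 582.073, 303.881] pointing down, gripper open.
Joint ranges: [-2.63, 2.63], [-0.92, 2.1], [0.06, 2.66], [-1.3, 4.44], [0, 2.69], [-3.02, 3.02]. Speed limits (rad/s): [2.22, 2.22, 2.79, 3.14, 3.14, 3.14].

## Interface

Orientations are given as [roll, pitch, yaw] about the fixed x, y, z axes, in that order (R = Rz(yaw) Ry(pitch) Rx(roll)).
In Python, from rig import sense, grab_frame, sign_off, grip_point_offset gives the robot as it stands. The module is installed in compiled form; this text tells all that it offers.
- The arm moves only by the tool drive_tool, never from a script. Its argument "targets" is one flat list of numbers, 7 for each row, row after row: the shift along the tool's x, y, z in m, then the turn, a rotation vector about the tool's x, y, z in rad, then the opening, from 0 (shut) to 1 (fully open). In form: [tx, ty, tz, wx, wy, wz, grip, tx, ty, tz, wx, wy, wz, grip, ...]. A call has 1 to 12 rows; each row is the pose to reach, as a shift and turn from the pose commanded when the call began, along the tool's axes at that moment; what a row does not reach only later rows make up. A row lasts 1/12 s, in which the tool goes at most 41.7 mm and 7.16 degrees, less where a joint would pass 70% of its speed; a pose out of reach is approached as far as the arm can. A call with a gripper value outside its range is refused whole. The fingers move at their own pace and stop on an object; "force" is the grip in N (left out, the last holds). Time passes only in rows, so rows that repeat a pose let the fingers close. It gives the time, the measured TCP pose, the force and the opening at its end, in the units of the state.
- sense(): the state, without advancing time (a new reading comes with each control period).
- grab_frame(name): name is "scene" or "top" or "wrist"; returns a dict with "color" (400x640x3 uint8, blue, green, red), "vertical_fov" (degrees; the focal length in pixels is half the picture's height over the tangent of half this angle, whatever the lens; pixels are square), "cx", "cy" (the principal point, pixels), "world_from_camera" (4x4, takes a point from camera to world coordinates). Camera axes: x right, y down, z forward; pixel columns grow to the right and rows downward; lengths in mm; the calibration is good to about 2 mm. A picture is of the moment at which its call begins. There is no depth.
- sign_off(): hands the job in, once; it reports no verdict.
The state is a dict: "clock": time; "qpos": joint angles; "qvel": joint speeds; "joint_efforts": joint torques, N m; "eef_pos": TCP position; "tcp_rot": TCP orientation; "contact_force": force on the tool from outside, world axes, zero at the start; "wrist_torque": the same for the moment, N m; "opening": opening from 0.0 (shut) to 1.0 (fully open).
Only numpy, scipy, OpenCV 4.12 (cv2) and the standard library are available. Lean on these libraries where they do the work, as an engineer would, in place of code of your own. Each camera call takes 0.05 s, during which the arm holds its last target. There are 200 camera calls.

## Task

Tidy the laundry shelf by kind: stand the frosted spray bottle and the orange bottle upright in the green caddy, one in each slot; lay the scraper and the brush flat on the bottom of the black tray, side by side and not on top of each other; and stand the blue dosing cup upright in the white dish. Set everything down rather than dropping it, keep both bottles upright all the way, and leave the amber jar and the red tin where they are.

Things in the scene. Friction and masses are not known exactly. Their poses are not given: they have to be found in the camera images.
- spray_bottle: Loose frosted pale-blue glass spray bottle, about 0.28 kg, 172 mm tall, standing. Round body 56 mm diameter up to 100 mm high, tapering to a 26 mm neck. On top a white sprayer head, a block 24 mm wide (its y) and 56 mm long (its x, from -36 to +20 mm), from 136 to 172 mm high: grip it across the 24 mm. The nozzle points along its -x. Origin: centre of the underside, z up.
- orange_bottle: Loose orange plastic bottle with a yellow band, about 0.26 kg, 165 mm tall, standing. Round body 56 mm diameter up to 110 mm high; white screwed-shut cap 34 mm diameter from 130 to 165 mm high: grip the cap. Origin: centre of the underside, z up.
- scraper: Loose small steel scraper lying flat along its x, 115 mm long. Red handle 20 mm wide and 22 mm high from x = -57 to +14 mm, steel blade 45 mm wide and 4 mm thick from x = +20 to +57 mm; 90 g. Grip the handle across its y near x = 0. Origin: middle of its length, on the underside; z up.
- brush: Loose small wooden scrubbing brush lying bristles down along its x, 115 mm long. Pale wood handle 20 mm wide, from 4 to 24 mm high, from x = -42 to +13 mm, behind it an end block 26 mm wide to x = -57 mm; head 40 mm wide and 26 mm high with stiff blue bristles from x = +13 to +57 mm; 80 g. Grip the handle across its y near x = 0. Origin: middle of its length, on the underside; z up.
- dosing_cup: Loose blue plastic dosing cup, open at the top, 52 mm diameter at the rim (slightly narrower at the foot), 60 mm tall, 50 g, standing. Grip it across the outside near the rim. Origin: centre of the underside, z up.
- caddy: Fixed green plastic caddy, open at the top, 88 mm (its x) by 172 mm (its y), 60 mm high, walls 4 mm, floor 4 mm thick. One dividing wall across the middle makes two slots, each 80 x 82 mm, centred at y = +42 and -42 mm. Origin: centre of the underside, z up.
- tool_tray: Fixed black plastic tray, open at the top, 155 mm (its x) by 140 mm (its y) outside, 22 mm high, walls 4 mm, floor 4 mm thick, not divided. Room for both tools side by side along its x. Origin: centre of the underside, z up.
- dish: Fixed round white ceramic dish, rim 100 mm diameter and 18 mm high, inner floor about 78 mm diameter and 5 mm above the underside. Origin: centre of the underside, z up.
- jar: Bystander, loose: amber glass jar with a steel lid, 76 mm diameter, 120 mm tall, off to one side. Must stay where it is. Origin: centre of the underside.
- tin: Bystander, loose: red tin with a paper label, 72 mm diameter, 110 mm tall, off to the other side. Must stay where it is. Origin: centre of the underside.

How it is judged (in metres and radians):
At the end, for the whole second after the job is handed in: Each bottle upright (0.15 rad) in its own caddy slot, within 25 mm of its centre in x and y; scraper and brush flat (0.12 rad) on the tray floor, within 55 (x), 60 mm (y) of its centre; cup upright within 22 mm of the dish centre; undersides on the floors (6 mm); all released, at rest (((x of spray_bottle in the frame of caddy between -0.025 and 0.025 m and y of spray_bottle in the frame of caddy between 0.017 and 0.067 m and x of orange_bottle in the frame of caddy between -0.025 and 0.025 m and y of orange_bottle in the frame of caddy between -0.067 and -0.017 m) or (x of spray_bottle in the frame of caddy between -0.025 and 0.025 m and y of spray_bottle in the frame of caddy between -0.067 and -0.017 m and x of orange_bottle in the frame of caddy between -0.025 and 0.025 m and y of orange_bottle in the frame of caddy between 0.017 and 0.067 m)) and z of each of spray_bottle, orange_bottle in the frame of caddy below 0.01 m and angle between each of spray_bottle, orange_bottle, dosing_cup's own z axis and vertical below 0.15 rad and x of scraper in the frame of tool_tray between -0.055 and 0.055 m and y of scraper in the frame of tool_tray between -0.06 and 0.06 m and z of each of scraper, brush in the frame of tool_tray below 0.01 m and angle between each of scraper, brush's own z axis and vertical below 0.12 rad and x of brush in the frame of tool_tray between -0.055 and 0.055 m and y of brush in the frame of tool_tray between -0.06 and 0.06 m and horizontal distance between dosing_cup and dish below 0.022 m and z of dosing_cup in the frame of dish below 0.011 m and linear speed of each of spray_bottle, orange_bottle, scraper, brush, dosing_cup below 0.02 m/s and angular speed of each of spray_bottle, orange_bottle, scraper, brush, dosing_cup below 0.2 rad/s and contact force between the fingers and spray_bottle below 0.05 N and contact force between the fingers and orange_bottle below 0.05 N and contact force between the fingers and scraper below 0.05 N and contact force between the fingers and brush below 0.05 N and contact force between the fingers and dosing_cup below 0.05 N); the robot touches nothing.
It fails at once if a bottle is tipped by more than 0.5 rad (angle between any of spray_bottle, orange_bottle's own z axis and vertical above 0.5 rad).
It fails at once if a thing is dropped (falls faster than 0.7 m/s, some 25 mm, with the fingers off it) ((linear speed of spray_bottle above 0.7 m/s and contact force between the fingers and spray_bottle below 0.02 N) or (linear speed of orange_bottle above 0.7 m/s and contact force between the fingers and orange_bottle below 0.02 N) or (linear speed of scraper above 0.7 m/s and contact force between the fingers and scraper below 0.02 N) or (linear speed of brush above 0.7 m/s and contact force between the fingers and brush below 0.02 N) or (linear speed of dosing_cup above 0.7 m/s and contact force between the fingers and dosing_cup below 0.02 N)).
It fails at once if the jar or the tin is moved by more than 20 mm (distance of any of jar, tin from where it was at the start of the episode above 0.02 m).
It also fails if it takes over 138 s, if anything falls off the work surface, if the arm or the gripper's body presses on something with over 40 N, if the wrist force passes 120 N, or if a joint passes its speed limit or range.

## Working session

There is one attempt and no reset: what is moved stays moved. The work goes in short steps, Python scripts to look and compute and a tool call to move; the robot and the scene stay as the last step left them, time stands still between calls to the robot, and variables do not carry over. Pictures are saved under pics/ and viewed, about 12 in all and at most 16, crops included, and the job is handed in when it is done.

Besides the shell and the picture viewer there is one more tool, called after "Request:" by a JSON object that holds its "api" and its "payload", one argument or row to a line. drive_tool: Moves the arm, as the interface text tells. Its arguments: {"type":"object","properties":{"targets":{"type":"array"},"force":{"type":"number"}},"required":["targets"]}

```bash
mkdir -p pics; cat > h.py <<'E'
import numpy as np, cv2
from rig import sense, grab_frame, sign_off, grip_point_offset
def shot(n,f):
    d=grab_frame(n); cv2.imwrite('pics/'+f,d['color']); np.savez('pics/'+f+'.npz',K=[200/np.tan(np.radians(d['vertical_fov'])/2),d['cx'],d['cy']],T=d['world_from_camera']); return d
def ray(f,u,v,z):
    a=np.load('pics/'+f+'.npz'); F,cx,cy=a['K']; T=a['T']
    r=T[:3,:3]@np.array([(u-cx)/F,(v-cy)/F,1]); o=T[:3,3]; return (o+r*(z-o[2])/r[2]).round(1)
def proj(f,p):
    a=np.load('pics/'+f+'.npz'); F,cx,cy=a['K']; T=a['T']; c=T[:3,:3].T@(np.array(p)-T[:3,3]); return (F*c[0]/c[2]+cx).round(1),(F*c[1]/c[2]+cy).round(1)
E
python3 - <<'E'
from h import *
print(sense(),grip_point_offset)
for n in ('top','scene'):
    d=shot(n,n+'1.png'); print(d['vertical_fov'],d['cx'],d['cy'],d['world_from_camera'])
E
```

```text
{'clock': 0.0, 'qpos': array([ 1.19558509e+00,  3.53616777e-01,  1.63412681e+00,  1.86058087e-06,
        1.15519276e+00, -2.43008705e-03]), 'qvel': array([ 1.46759916e-03,  6.32578352e-04, -2.26338400e-03, -8.33971452e-04,
       -5.46923280e-05,  8.70761195e-05]), 'joint_efforts': array([ 1.22452511e-03, -6.05249476e+01, -3.42068374e+01,  1.35905043e-04,
        9.05820751e-03, -2.19894315e-05]), 'eef_pos': array([227.51092059, 581.72301892, 303.18433787]), 'tcp_rot': array([-3.14024897e+00, -4.96647401e-06,  2.76881075e+00]), 'contact_force': array([ 0.41220893,  0.63850705, -0.16597109]), 'wrist_torque': array([ 0.0399949 , -0.02292667, -0.021285  ]), 'opening': 1.0023702682077624} 53.900000000000006
52.38271936289389 317.4241949071578 204.29141250255051 [[-2.21812603e-02 -9.98455516e-01  5.09369556e-02  4.65388164e+02]
 [-9.99694191e-01  2.15939938e-02 -1.20508742e-02  1.81653699e+01]
 [ 1.09323295e-02 -5.11886822e-02 -9.98629162e-01  1.38699524e+03]
 [ 0.00000000e+00  0.00000000e+00  0.00000000e+00  1.00000000e+00]]
49.605167618270514 313.584209239 193.57123716166515 [[-7.56342840e-01  4.39149330e-01 -4.84864285e-01  1.11198759e+03]
 [ 6.53910656e-01  5.28615159e-01 -5.41264138e-01  6.51373810e+02]
 [ 1.86108275e-02 -7.26439178e-01 -6.86978717e-01  8.50429333e+02]
 [ 0.00000000e+00  0.00000000e+00  0.00000000e+00  1.00000000e+00]]
```

View pics/top1.png

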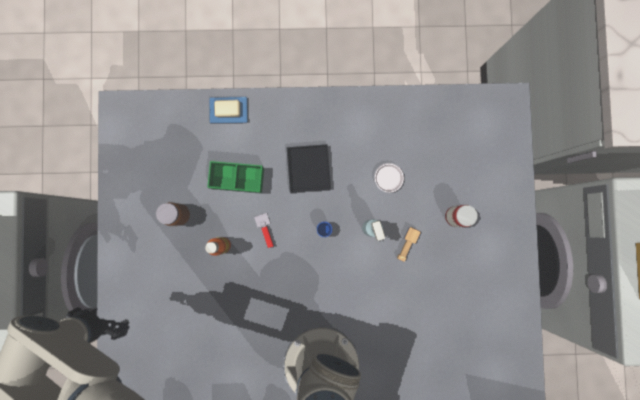

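View pics/scene1.png

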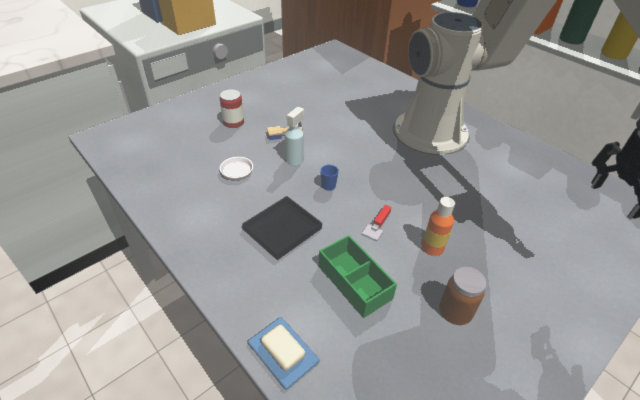

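The top view shows the orange bottle (210,247), scraper (265,230), cup (324,229), spray bottle (376,230), brush (410,243), caddy (236,177), tray (309,168) and dish (389,178). The jar (172,214) and tin (463,215) are at the sides. I'll enlarge two crops to read the pixels more closely.

```bash
python3 - <<'E'
from h import *
im=cv2.imread('pics/top1.png')
cv2.imwrite('pics/c1.png',cv2.resize(im[140:270,195:355],None,fx=4.5,fy=4.5,interpolation=cv2.INTER_CUBIC))
cv2.imwrite('pics/c2.png',cv2.resize(im[140:270,300:460],None,fx=4.5,fy=4.5,interpolation=cv2.INTER_CUBIC))
E
```

```text
(no output)
```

View pics/c1.png

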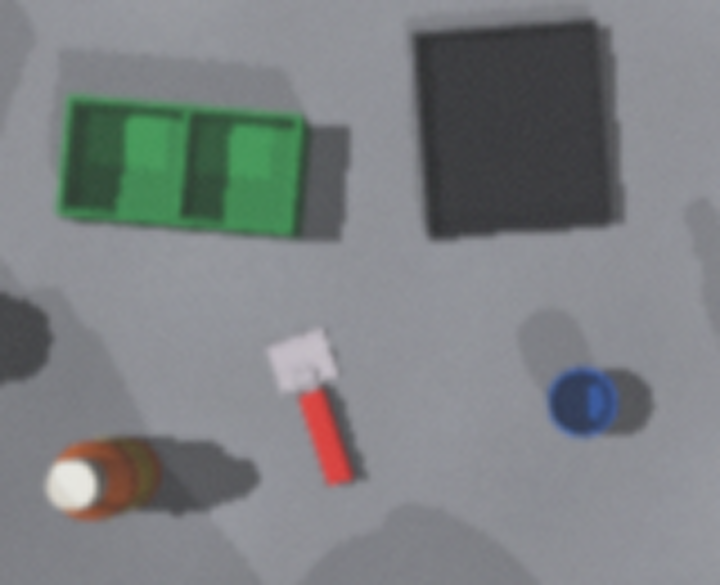

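View pics/c2.png

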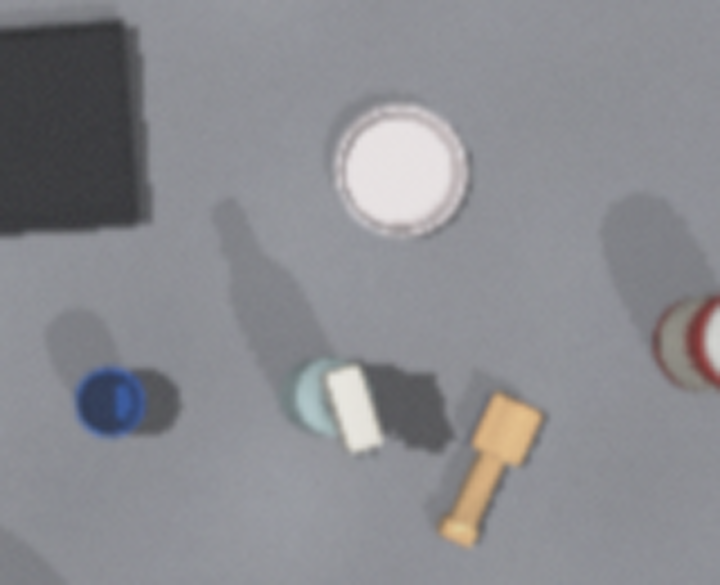

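```bash
python3 - <<'E'
from h import *
def P(c,u,v,z): 
    return ray('top1.png',(195 if c==1 else 300)+u/4.5-.4,140+v/4.5-.4,z)
ce=[P(1,*p,60) for p in((70,97),(304,116),(299,237),(59,215))]; print('caddy',np.mean(ce,0),ce)
tr=[P(1,*p,22) for p in((415,34),(597,20),(612,224),(430,240))]; print('tray',np.mean(tr,0),tr)
print('dish',P(2,401,170,18))
print('cup',P(1,583,402,60),P(2,111,402,60))
print('orange cap',P(1,74,484,165))
print('scr handle ends',P(1,311,391,22),P(1,341,483,22),'blade tip',P(1,295,342,4))
hs=[P(2,*p,172) for p in((325,375),(358,364),(382,442),(350,454))];print('head',np.mean(hs,0),hs)
print('brush', P(2,518,402,26),P(2,460,532,24))
print('spray body top left edge', P(2,291,398,100),P(2,330,358,100),P(2,330,358,50))
print('jar',P(1,-105,330,120),'tin',P(2,735,340,110))
E
```

```text
caddy [629.85  268.875  60.   ] [array([682.2, 350.4,  60. ]), array([664.7, 180.5,  60. ]), array([576.4, 185.5,  60. ]), array([596.1, 359.1,  60. ])]
tray [657.25   28.375  22.   ] [array([730.8, 100.9,  22. ]), array([738.6, -36.2,  22. ]), array([584.4, -43.8,  22. ]), array([575.2,  92.6,  22. ])]
dish [ 621.3 -242.    18. ]
cup [452.2 -18.   60. ] [452.2 -18.4  60. ]
orange cap [406.5 323.7 165. ]
scr handle ends [464.5 183.1  22. ] [395.9 161.9  22. ] blade tip [501.7 196.8   4. ]
head [ 445.3 -176.3  172. ] [array([ 468.1, -157.9,  172. ]), array([ 474.9, -180. ,  172. ]), array([ 422.8, -194.4,  172. ]), array([ 415.4, -172.9,  172. ])]
brush [ 445.1 -322.3   26. ] [ 349.7 -276.3   24. ]
spray body top left edge [ 452.6 -143.9  100. ] [ 480.1 -172.2  100. ] [ 480.7 -179.6   50. ]
jar [513.  457.2 120. ] tin [ 486.3 -455.2  110. ]
```

The crops give every pose to about 3 mm. The spray nozzle points towards the robot, with the bottle at yaw about 0.27. I'll start with the orange bottle.

```bash
cat >> h.py <<'E'
from scipy.spatial.transform import Rotation as Ro
def go(gx,gy,gz,yaw):
    "print tool-frame shift (m) and turn (rad) from the measured pose to the grasp-point goal, tool down"
    s=sense(); R=Ro.from_euler('xyz',s['tcp_rot']); p=np.array(s['eef_pos'])
    G=Ro.from_euler('xyz',[np.pi,0,yaw]); t=np.array([gx,gy,gz+grip_point_offset])
    print('shift',(R.inv().apply(t-p)/1000).round(4),'turn',(R.inv()*G).as_rotvec().round(4))
E
cat > g.sh <<'E'
python3 -c "from h import *; go($1,$2,$3,$4)"
E
bash g.sh 406.5 323.7 235 1.464
```

```text
shift [-0.2607 -0.1751  0.0145] turn [-1.1000e-03  8.0000e-04  1.3048e+00]
```

Request:
{"api": "drive_tool", "payload": {
  "targets": [-0.26,-0.175,0.014,0,0,1.305,1,-0.26,-0.175,0.014,0,0,1.305,1,-0.26,-0.175,0.014,0,0,1.305,1,-0.26,-0.175,0.014,0,0,1.305,1,-0.26,-0.175,0.014,0,0,1.305,1,-0.26,-0.175,0.014,0,0,1.305,1,-0.26,-0.175,0.014,0,0,1.305,1,-0.26,-0.175,0.014,0,0,1.305,1,-0.26,-0.175,0.014,0,0,1.305,1,-0.26,-0.175,0.014,0,0,1.305,1,-0.26,-0.175,0.014,0,0,1.305,1,-0.26,-0.175,0.014,0,0,1.305,1],
  "force": 40
}}

```text
clock: 1.1
eef_pos: [406.1, 324.0, 289.6]
tcp_rot: [-3.141, 0.0, 1.461]
contact_force: [0.1, -0.1, -0.5]
opening: 0.998
```

```bash
bash g.sh 406.5 323.7 150 1.464; python3 -c "
from h import *
shot('wrist','w1.png'); print(proj('w1.png',[406.5,323.7,165]),np.load('pics/w1.png.npz')['T'])"
```

```text
shift [-0.0002  0.0005  0.0857] turn [-0.0004  0.0004 -0.0034]
(np.float64(316.1), np.float64(217.0)) [[ 9.93951079e-01 -1.05832448e-01 -2.93384625e-02  4.12525826e+02]
 [-1.09822148e-01 -9.59249509e-01 -2.60344916e-01  3.89535275e+02]
 [-5.89966158e-04  2.61992123e-01 -9.65069831e-01  3.59641975e+02]
 [ 0.00000000e+00  0.00000000e+00  0.00000000e+00  1.00000000e+00]]
```

View pics/w1.png

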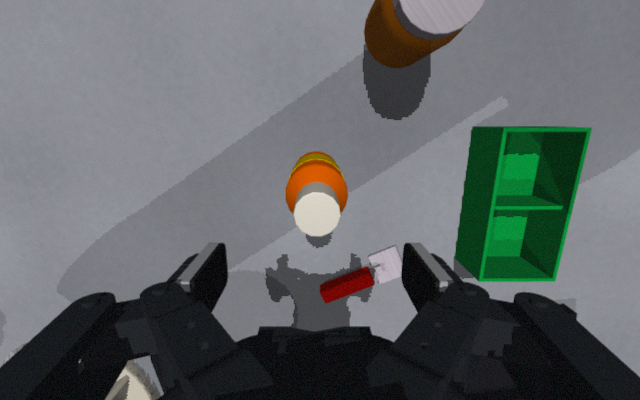

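The wrist view shows the cap at (317,214) against a predicted (316,217), so I'll go down and grip.

Request:
{"api": "drive_tool", "payload": {
  "targets": [0,0,0.015,0,0,0,1,0,0,0.035,0,0,0,1,0,0,0.055,0,0,0,1,0,0,0.075,0,0,0,1,0,0,0.085,0,0,0,1,0,0,0.085,0,0,0,1,0,0,0.085,0,0,0,0.6,0,0,0.085,0,0,0,0.3,0,0,0.085,0,0,0,0.2,0,0,0.085,0,0,0,0.2,0,0,0.085,0,0,0,0.2,0,0,0.085,0,0,0,0.2],
  "force": 40
}}

```text
clock: 2.15
eef_pos: [406.7, 324.8, 206.0]
tcp_rot: [3.14, -0.001, 1.464]
contact_force: [0.1, 0.4, 7.0]
opening: 0.388
```

```bash
python3 -c "
from h import *
for p in ((472,127),(590,129),(556,280),(481,280)): print(ray('w1.png',*p,60))
s=sense();print(s['opening'],s['contact_force'])"; bash g.sh 634.3 310.6 250 1.464
```

```text
[567.8 365.1  60. ]
[684.7 350.2  60. ]
[668.9 182.2  60. ]
[583.3 191.6  60. ]
0.3876872640845655 [0.14460529 0.4098177  6.98757507]
shift [ 0.0103  0.228  -0.0975] turn [ 0.0017 -0.0014 -0.    ]
```

Request:
{"api": "drive_tool", "payload": {
  "targets": [0,0,-0.005,0,0,0,0.2,0,0,-0.02,0,0,0,0.2,0,0,-0.045,0,0,0,0.2,0,0,-0.07,0,0,0,0.2,0,0.005,-0.088,0,0,0,0.2,0,0.02,-0.095,0,0,0,0.2,0.003,0.045,-0.098,0,0,0,0.2,0.005,0.075,-0.098,0,0,0,0.2,0.007,0.105,-0.098,0,0,0,0.2,0.009,0.135,-0.098,0,0,0,0.2,0.01,0.16,-0.098,0,0,0,0.2,0.01,0.18,-0.098,0,0,0,0.2]
}}

```text
clock: 3.15
eef_pos: [587.6, 314.6, 302.5]
tcp_rot: [-3.141, 0.0, 1.463]
contact_force: [-0.3, 0.2, -2.7]
opening: 0.384
```

```bash
bash g.sh 636 311.7 156 1.464
```

```text
shift [0.0023 0.0485 0.0926] turn [-0.0005  0.0005 -0.0007]
```

Request:
{"api": "drive_tool", "payload": {
  "targets": [0.002,0.018,0,0,0,0,0.2,0.002,0.034,0,0,0,0,0.2,0.002,0.045,0,0,0,0,0.2,0.002,0.0485,0.005,0,0,0,0.2,0.002,0.0485,0.02,0,0,0,0.2,0.002,0.0485,0.04,0,0,0,0.2,0.002,0.0485,0.06,0,0,0,0.2,0.002,0.0485,0.075,0,0,0,0.2,0.002,0.0485,0.085,0,0,0,0.2,0.002,0.0485,0.0895,0,0,0,0.2,0.002,0.0485,0.0915,0,0,0,0.2,0.002,0.0485,0.0915,0,0,0,0.2]
}}

```text
clock: 4.15
eef_pos: [634.5, 312.1, 211.6]
tcp_rot: [3.142, -0.0, 1.464]
contact_force: [-0.5, -0.1, -2.4]
opening: 0.388
```

```bash
bash g.sh 636 311.7 156 1.464
```

```text
shift [-0.0002  0.0016  0.0017] turn [ 0.     -0.0001 -0.0001]
```

Request:
{"api": "drive_tool", "payload": {
  "targets": [0,0,0.001,0,0,0,0.2,0,0,0.0015,0,0,0,0.2,0,0,0.0015,0,0,0,0.2,0,0,0.0015,0,0,0,0.42,0,0,0.0015,0,0,0,0.46,0,0,0.0015,0,0,0,0.6,0,0,0.0015,0,0,0,0.8,0,0,0.0,0,0,0,0.8,0,0,-0.015,0,0,0,0.8,0,0,-0.04,0,0,0,0.8,0,0,-0.065,0,0,0,0.8,0,0,-0.09,0,0,0,0.8]
}}

```text
clock: 5.15
eef_pos: [634.4, 311.8, 302.4]
tcp_rot: [-3.141, 0.0, 1.464]
contact_force: [0.0, 0.6, 0.4]
opening: 0.799
```

```bash
bash g.sh 453 -174 245 0.273;bash g.sh 453 -174 157 0.273
```

```text
shift [-0.5024 -0.1285  0.0037] turn [-2.0000e-04  5.0000e-04  1.1908e+00]
shift [-0.5024 -0.1284  0.0917] turn [-2.0000e-04  5.0000e-04  1.1908e+00]
```

Request:
{"api": "drive_tool", "payload": {
  "targets": [-0.502,-0.128,0,0,0,1.19,0.8,-0.502,-0.128,0,0,0,1.19,0.8,-0.502,-0.128,0,0,0,1.19,0.8,-0.502,-0.128,0,0,0,1.19,0.8,-0.502,-0.128,0,0,0,1.19,0.8,-0.502,-0.128,0,0,0,1.19,0.8,-0.502,-0.128,0,0,0,1.19,0.8,-0.502,-0.128,0,0,0,1.19,0.8,-0.502,-0.128,0,0,0,1.19,0.8,-0.502,-0.128,0,0,0,1.19,0.8,-0.502,-0.128,0,0,0,1.19,0.8,-0.502,-0.128,0,0,0,1.19,0.8]
}}

```text
clock: 6.15
eef_pos: [459.0, -158.3, 301.9]
tcp_rot: [3.141, -0.001, 0.274]
contact_force: [0.5, -0.6, 0.1]
opening: 0.8
```

```bash
bash g.sh 453 -174 245 0.273
```

```text
shift [-0.01    0.0136  0.003 ] turn [ 0.0006 -0.0009  0.0006]
```

Request:
{"api": "drive_tool", "payload": {
  "targets": [-0.01,0.0135,0,0,0,0,0.8,-0.01,0.0135,0,0,0,0,0.8,-0.01,0.0135,0,0,0,0,0.8]
}}

```text
clock: 6.4
eef_pos: [453.7, -173.1, 301.7]
tcp_rot: [3.141, -0.001, 0.271]
contact_force: [0.9, -0.1, 0.1]
opening: 0.802
```

```bash
bash g.sh 453 -174 157 0.273; python3 -c "
from h import *
shot('wrist','w2.png')
R=Ro.from_euler('z',.273).as_matrix()
for q in ([-36,-12,172],[-36,12,172],[20,12,172],[20,-12,172]): print(proj('w2.png',[453,-174,0]+R@q))"
```

```text
shift [-0.001   0.0007  0.0908] turn [ 0.0001 -0.0006 -0.0019]
(np.float64(331.2), np.float64(260.5))
(np.float64(299.3), np.float64(260.6))
(np.float64(298.1), np.float64(187.9))
(np.float64(332.3), np.float64(187.8))
```

View pics/w2.png

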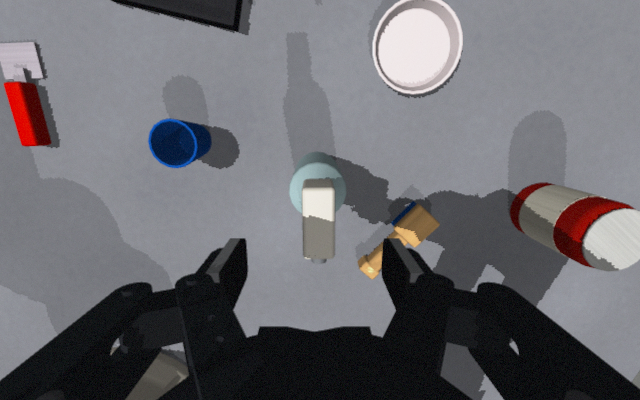

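The head spans (303–335, 180–258), about 3 mm off my estimate, so I'll shift the target to (456.5,-175.7). The nozzle does face the robot.

```bash
bash g.sh 456.5 -175.7 157 0.273;  python3 -c "
from h import *
print('dish',ray('w2.png',418,46.5,18),'cup',ray('w2.png',174,142,60))"
```

```text
shift [0.0014 0.004  0.0907] turn [-0.0001 -0.0006 -0.0004]
dish [ 622.  -244.8   18. ] cup [455.3 -19.9  60. ]
```

Request:
{"api": "drive_tool", "payload": {
  "targets": [0.0015,0.0035,0.015,0,0,0,0.8,0.0015,0.0035,0.035,0,0,0,0.8,0.0015,0.0035,0.055,0,0,0,0.8,0.0015,0.0035,0.075,0,0,0,0.8,0.0015,0.0035,0.088,0,0,0,0.8,0.0015,0.0035,0.0905,0,0,0,0.8,0.0015,0.0035,0.0905,0,0,0,0.5,0.0015,0.0035,0.0905,0,0,0,0.3,0.0015,0.0035,0.0905,0,0,0,0.1,0.0015,0.0035,0.0905,0,0,0,0.1,0.0015,0.0035,0.0905,0,0,0,0.1,0.0015,0.0035,0.0905,0,0,0,0.1],
  "force": 40
}}

```text
clock: 7.45
eef_pos: [457.2, -175.4, 212.0]
tcp_rot: [3.14, -0.002, 0.274]
contact_force: [0.2, 0.8, 6.6]
opening: 0.274
```

```bash
bash g.sh 627 228.3 250 0.273
```

```text
shift [ 0.2728 -0.3427 -0.0917] turn [ 0.0012 -0.0021  0.0007]
```

Request:
{"api": "drive_tool", "payload": {
  "targets": [0,0,-0.005,0,0,0,0.1,0,0,-0.02,0,0,0,0.1,0,0,-0.045,0,0,0,0.1,0,0,-0.07,0,0,0,0.1,0.004,-0.005,-0.088,0,0,0,0.1,0.013,-0.016,-0.097,0,0,0,0.1,0.029,-0.037,-0.1,0,0,0,0.1,0.05,-0.063,-0.1,0,0,0,0.1,0.071,-0.09,-0.1,0,0,0,0.1,0.092,-0.116,-0.1,0,0,0,0.1,0.113,-0.143,-0.1,0,0,0,0.1,0.134,-0.169,-0.1,0,0,0,0.1]
}}

```text
clock: 8.45
eef_pos: [539.5, 25.2, 311.0]
tcp_rot: [-3.142, 0.001, 0.274]
contact_force: [0.1, -0.8, -2.6]
opening: 0.274
```

```bash
bash g.sh 627 228.3 258 0.273
```

```text
shift [ 0.1391 -0.1719 -0.001 ] turn [-0.      0.0007  0.0006]
```

Request:
{"api": "drive_tool", "payload": {
  "targets": [0.021,-0.026,-0.001,0,0,0,0.1,0.042,-0.052,-0.001,0,0,0,0.1,0.063,-0.078,-0.001,0,0,0,0.1,0.084,-0.104,-0.001,0,0,0,0.1,0.103,-0.127,-0.001,0,0,0,0.1,0.119,-0.147,-0.001,0,0,0,0.1,0.13,-0.161,-0.001,0,0,0,0.1,0.136,-0.168,-0.001,0,0,0,0.1,0.139,-0.172,-0.001,0,0,0,0.1,0.139,-0.172,-0.001,0,0,0,0.1]
}}

```text
clock: 9.28
eef_pos: [626.8, 227.0, 311.6]
tcp_rot: [3.141, 0.001, 0.274]
contact_force: [0.2, -0.1, -2.4]
opening: 0.275
```

```bash
bash g.sh 627 228.3 162 0.273; python3 -c "
from h import *
d=shot('top','t2.png')
cv2.imwrite('pics/t2c.png',cv2.resize(d['color'][130:260,180:340],None,fx=4.5,fy=4.5,interpolation=cv2.INTER_CUBIC))"
```

```text
shift [ 0.0006 -0.0012  0.0957] turn [0.0002 0.0009 0.0012]
```

View pics/t2c.png

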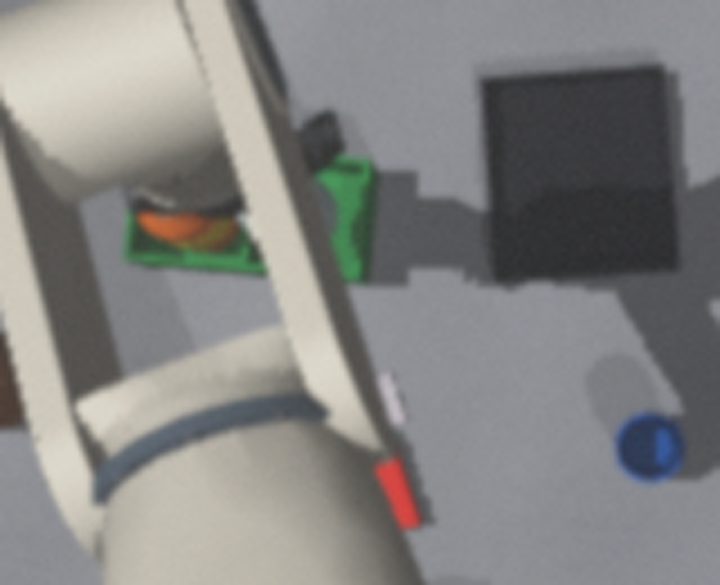

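The arm hides most of the caddy here, but the orange bottle is standing in the left slot. Next I'll lower the spray bottle.

Request:
{"api": "drive_tool", "payload": {
  "targets": [0,0,0.008,0,0,0,0.1,0,-0.001,0.025,0,0,0,0.1,0,-0.001,0.045,0,0,0,0.1,0,-0.001,0.065,0,0,0,0.1,0,-0.001,0.08,0,0,0,0.1,0,-0.001,0.09,0,0,0,0.1,0,-0.001,0.0945,0,0,0,0.1,0,-0.001,0.0955,0,0,0,0.1,0,-0.001,0.0965,0,0,0,0.1,0,-0.001,0.0965,0,0,0,0.1]
}}

```text
clock: 10.17
eef_pos: [627.1, 227.6, 216.1]
tcp_rot: [-3.142, -0.001, 0.273]
contact_force: [-0.0, 1.0, -2.0]
opening: 0.274
```

```bash
bash g.sh 627 228.3 162 0.273
```

```text
shift [ 0.0001 -0.0007  0.0002] turn [-0.     -0.0012  0.0005]
```

Request:
{"api": "drive_tool", "payload": {
  "targets": [0,0,0.001,0,0,0,0.1,0,0,0.0015,0,0,0,0.1,0,0,0.0015,0,0,0,0.3,0,0,0.0015,0,0,0,0.35,0,0,0.0015,0,0,0,0.45,0,0,0.0015,0,0,0,0.5,0,0,0.0015,0,0,0,0.5,0,0,-0.01,0,0,0,0.5,0,0,-0.03,0,0,0,0.5,0,0,-0.055,0,0,0,0.5,0,0,-0.075,0,0,0,0.5,0,0,-0.075,0,0,0,0.5]
}}

```text
clock: 11.17
eef_pos: [628.6, 228.5, 296.0]
tcp_rot: [-3.141, -0.007, 0.274]
contact_force: [1.5, 0.3, 0.9]
opening: 0.5
```

```bash
bash g.sh 450 179 100 0.31
```

```text
shift [-0.1863 -0.0006  0.1408] turn [-0.0004 -0.0073 -0.0362]
```

Request:
{"api": "drive_tool", "payload": {
  "targets": [-0.04,0,0,0,0,-0.036,0.6,-0.08,0,0,0,0,-0.036,0.6,-0.12,0,0,0,0,-0.036,0.6,-0.16,0,0.03,0,0,-0.036,0.6,-0.186,0,0.06,0,0,-0.036,0.6,-0.186,0,0.09,0,0,-0.036,0.6,-0.186,0,0.12,0,0,-0.036,0.6,-0.186,0,0.14,0,0,-0.036,0.6,-0.186,0,0.14,0,0,-0.036,0.6]
}}

```text
clock: 11.92
eef_pos: [445.4, 176.6, 147.3]
tcp_rot: [3.141, 0.006, 0.31]
contact_force: [-1.8, -0.9, -0.2]
opening: 0.597
```

```bash
bash g.sh 450 179 20 0.31; python3 -c "
from h import *
shot('wrist','w3.png')
R=Ro.from_euler('z',.31).as_matrix()
for q in ([-57,-10,22],[-57,10,22],[14,10,22],[14,-10,22],[57,22,4],[57,-22,4]): print(proj('w3.png',[450,179,0]+R@q))"
```

```text
shift [ 0.0055 -0.0009  0.0734] turn [ 0.0004  0.0059 -0.0002]
(np.float64(326.5), np.float64(280.2))
(np.float64(299.8), np.float64(280.2))
(np.float64(298.5), np.float64(188.1))
(np.float64(327.6), np.float64(188.1))
(np.float64(281.9), np.float64(122.8))
(np.float64(344.2), np.float64(122.8))
```

View pics/w3.png

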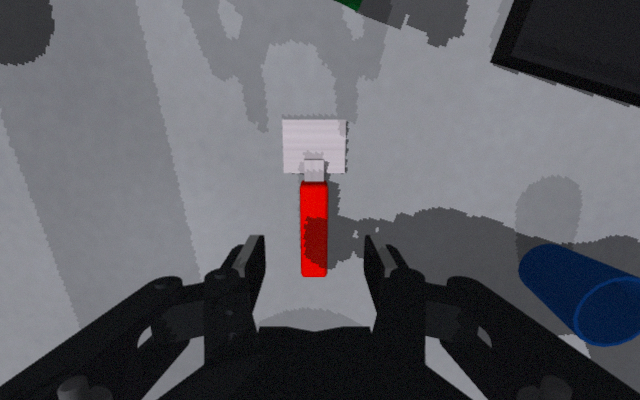

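The handle spans (301–327, 182–276), so the scraper is about 4 mm farther forward than estimated. The arm was still settling when measured, so I'll go down part way and let it settle.

Request:
{"api": "drive_tool", "payload": {
  "targets": [0.005,0,0.02,0,0,0,0.6,0.005,0,0.04,0,0,0,0.6,0.005,0,0.05,0,0,0,0.6,0.005,0,0.05,0,0,0,0.6,0.005,0,0.05,0,0,0,0.6,0.005,0,0.05,0,0,0,0.6]
}}

```text
clock: 12.47
eef_pos: [453.1, 179.3, 101.6]
tcp_rot: [-3.141, -0.001, 0.31]
contact_force: [-0.6, -0.2, 0.1]
opening: 0.6
```

```bash
bash g.sh 453.5 180 20 0.31
```

```text
shift [ 0.0006 -0.0006  0.0277] turn [-0.0001 -0.0014 -0.0003]
```

Request:
{"api": "drive_tool", "payload": {
  "targets": [0,0,0.012,0,0,0,0.6,0,0,0.022,0,0,0,0.6,0,0,0.025,0,0,0,0.6,0,0,0.025,0,0,0,0.6,0,0,0.025,0,0,0,0.4,0,0,0.025,0,0,0,0.2,0,0,0.025,0,0,0,0.1,0,0,0.025,0,0,0,0.1,0,0,0.025,0,0,0,0.1,0,0,0.025,0,0,0,0.1],
  "force": 35
}}

```text
clock: 13.3
eef_pos: [452.7, 179.2, 75.9]
tcp_rot: [-3.142, -0.001, 0.31]
contact_force: [-0.3, 0.4, 5.7]
opening: 0.226
```

```bash
bash g.sh 655.7 57.4 90 0.052
```

```text
shift [ 0.1563  0.1778 -0.0679] turn [-2.000e-04 -8.000e-04  2.578e-01]
```

```bash
python3 -c "
from h import *
print(ray('w3.png',492,62,22), ray('w2.png',240,33,0))"; bash g.sh 658 56 90 0.052
```

```text
[572.4 102.9  22. ] [586.  -48.4   0. ]
shift [ 0.1581  0.1799 -0.0679] turn [-2.000e-04 -8.000e-04  2.578e-01]
```

Request:
{"api": "drive_tool", "payload": {
  "targets": [0,0,-0.005,0,0,0,0.1,0,0,-0.02,0,0,0,0.1,0,0,-0.045,0,0,0,0.1,0.005,0.006,-0.065,0,0,0.02,0.1,0.02,0.023,-0.068,0,0,0.06,0.1,0.04,0.045,-0.068,0,0,0.1,0.1,0.06,0.068,-0.068,0,0,0.14,0.1,0.08,0.09,-0.068,0,0,0.18,0.1,0.1,0.113,-0.068,0,0,0.22,0.1,0.12,0.136,-0.068,0,0,0.258,0.1,0.135,0.153,-0.068,0,0,0.258,0.1,0.145,0.165,-0.068,0,0,0.258,0.1]
}}

```text
clock: 14.3
eef_pos: [642.7, 64.7, 143.7]
tcp_rot: [3.141, -0.001, 0.051]
contact_force: [-0.3, 0.4, -0.2]
opening: 0.227
```

```bash
bash g.sh 658 56 90 0.052; python3 -c "
from h import *
shot('wrist','w4.png')"
```

```text
shift [ 0.0148  0.0094 -0.0002] turn [ 0.0001 -0.0011 -0.0015]
```

View pics/w4.png

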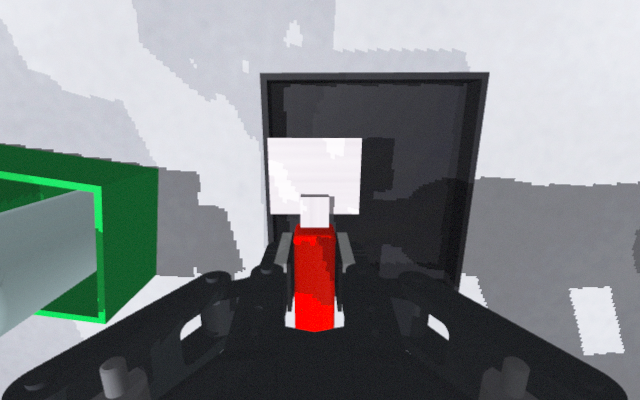

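```bash
python3 -c "
from h import *
a,b=ray('w4.png',262,74,22),ray('w4.png',489,73,22);print(a,b)
d=(a-b)[:2]; d/=np.hypot(*d); x=np.array([d[1],-d[0]]); c=(a+b)[:2]/2-77.5*x; print('yaw',np.arctan2(x[1],x[0]),'centre',c,'scr',c+29*d,'br',c-29*d)"
```

```text
[733.2 100.9  22. ] [740.7 -37.2  22. ]
yaw 0.05425517375628614 centre [659.56403745  27.64728661] scr [657.99140921  56.60461453] br [661.13666568  -1.31004131]
```

The far tray corners at (262,74) and (489,73) put the tray centre at (659.5,27.6), yaw 0.054, which confirms my target. Lower the scraper.

Request:
{"api": "drive_tool", "payload": {
  "targets": [0.008,0.005,0,0,0,0,0.1,0.015,0.009,0,0,0,0,0.1,0.015,0.009,0.005,0,0,0,0.1,0.015,0.009,0.015,0,0,0,0.1,0.015,0.009,0.03,0,0,0,0.1,0.015,0.009,0.045,0,0,0,0.1,0.015,0.009,0.055,0,0,0,0.1,0.015,0.009,0.06,0,0,0,0.1,0.015,0.009,0.0625,0,0,0,0.1,0.015,0.009,0.0625,0,0,0,0.1,0.015,0.009,0.0625,0,0,0,0.1]
}}

```text
clock: 15.27
eef_pos: [656.4, 58.1, 81.2]
tcp_rot: [-3.142, -0.0, 0.052]
contact_force: [-0.1, -0.4, -0.6]
opening: 0.224
```

```bash
bash g.sh 658 56.5 26 0.053
```

```text
shift [0.0015 0.0017 0.0013] turn [-0.     -0.0005 -0.001 ]
```

Request:
{"api": "drive_tool", "payload": {
  "targets": [0,0,0.0012,0,0,0,0.1,0,0,0.0012,0,0,0,0.1,0,0,0.0012,0,0,0,0.27,0,0,0.0012,0,0,0,0.32,0,0,0.0012,0,0,0,0.38,0,0,0.0012,0,0,0,0.38,0,0,0.0,0,0,0,0.38,0,0,-0.01,0,0,0,0.38,0,0,-0.03,0,0,0,0.38,0,0,-0.06,0,0,0,0.6,0,0,-0.08,0,0,0,0.6,0,0,-0.08,0,0,0,0.6]
}}

```text
clock: 16.27
eef_pos: [658.8, 58.1, 166.4]
tcp_rot: [-3.141, -0.007, 0.052]
contact_force: [1.2, 0.1, -0.5]
opening: 0.599
```

```bash
bash g.sh 396 -299 110 -0.449; python3 -c "
from h import *
for n in ((397,255),): print(ray('w2.png',*n,24))"
```

```text
shift [-2.809e-01  3.430e-01  3.000e-04] turn [-0.0021 -0.0072  0.5008]
[ 381.8 -304.9   24. ]
```

Request:
{"api": "drive_tool", "payload": {
  "targets": [-0.28,0.343,0,0,0,0.5,0.6,-0.28,0.343,0,0,0,0.5,0.6,-0.28,0.343,0,0,0,0.5,0.6,-0.28,0.343,0,0,0,0.5,0.6,-0.28,0.343,0,0,0,0.5,0.6,-0.28,0.343,0,0,0,0.5,0.6,-0.28,0.343,0,0,0,0.5,0.6,-0.28,0.343,0,0,0,0.5,0.6,-0.28,0.343,0,0,0,0.5,0.6,-0.28,0.343,0,0,0,0.5,0.6,-0.28,0.343,0,0,0,0.5,0.6,-0.28,0.343,0,0,0,0.5,0.6]
}}

```text
clock: 17.27
eef_pos: [391.8, -302.2, 161.1]
tcp_rot: [3.141, -0.0, -0.452]
contact_force: [0.4, 0.2, -0.1]
opening: 0.602
```

```bash
bash g.sh 396 -299 100 -0.449; python3 -c "
from h import *
shot('wrist','w5.png')
R=Ro.from_euler('z',-.449).as_matrix()
for q in ([-57,-13,24],[-57,13,24],[13,10,24],[13,-10,24],[57,20,26],[57,-20,26]): print(proj('w5.png',[396,-299,0]+R@q))"
```

```text
shift [ 0.0024 -0.0048  0.0072] turn [ 0.0009 -0.     -0.0026]
(np.float64(323.9), np.float64(276.6))
(np.float64(291.1), np.float64(276.7))
(np.float64(292.9), np.float64(190.6))
(np.float64(320.4), np.float64(190.6))
(np.float64(276.7), np.float64(128.7))
(np.float64(335.3), np.float64(128.6))
```

View pics/w5.png

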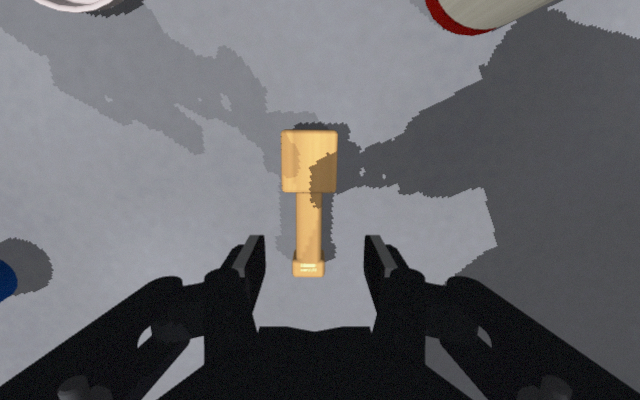

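The brush head spans (281–338,130–191) and the end block (293–324,262–277), within 2 mm of predicted. Go down with a settle first.

```bash
bash g.sh 393.5 -299.6 23 -0.465
```

```text
shift [-0.0001 -0.0014  0.0842] turn [ 0.0002 -0.0002  0.0128]
```

Request:
{"api": "drive_tool", "payload": {
  "targets": [0,-0.001,0.02,0,0,0.013,0.6,0,-0.001,0.04,0,0,0.013,0.6,0,-0.001,0.055,0,0,0.013,0.6,0,-0.001,0.065,0,0,0.013,0.6,0,-0.001,0.065,0,0,0.013,0.6,0,-0.001,0.065,0,0,0.013,0.6]
}}

```text
clock: 17.82
eef_pos: [395.1, -297.7, 95.8]
tcp_rot: [-3.141, 0.001, -0.46]
contact_force: [0.0, -0.3, -0.1]
opening: 0.599
```

```bash
bash g.sh 393.5 -299.6 23 -0.465
```

```text
shift [-0.0006  0.0025  0.0189] turn [-0.0002  0.0009  0.0046]
```

Request:
{"api": "drive_tool", "payload": {
  "targets": [-0.001,0.002,0.01,0,0,0.004,0.6,-0.001,0.002,0.017,0,0,0.004,0.6,-0.001,0.002,0.019,0,0,0.004,0.6,-0.001,0.002,0.019,0,0,0.004,0.5,-0.001,0.002,0.019,0,0,0.004,0.3,-0.001,0.002,0.019,0,0,0.004,0.1,-0.001,0.002,0.019,0,0,0.004,0.1,-0.001,0.002,0.019,0,0,0.004,0.1,-0.001,0.002,0.019,0,0,0.004,0.1,-0.001,0.002,0.019,0,0,0.004,0.1],
  "force": 35
}}

```text
clock: 18.65
eef_pos: [393.2, -299.8, 77.2]
tcp_rot: [3.141, -0.001, -0.465]
contact_force: [0.1, -0.2, 6.0]
opening: 0.228
```

```bash
bash g.sh 660 -1.5 100 0.053
```

```text
shift [ 0.1047 -0.3863 -0.0767] turn [ 3.000e-04 -6.000e-04 -5.183e-01]
```

Request:
{"api": "drive_tool", "payload": {
  "targets": [0,0,-0.005,0,0,0,0.1,0,0,-0.02,0,0,0,0.1,0,0,-0.045,0,0,0,0.1,0.001,-0.005,-0.068,0,0,-0.02,0.1,0.006,-0.022,-0.077,0,0,-0.06,0.1,0.014,-0.052,-0.077,0,0,-0.11,0.1,0.023,-0.085,-0.077,0,0,-0.16,0.1,0.032,-0.118,-0.077,0,0,-0.21,0.1,0.041,-0.151,-0.077,0,0,-0.26,0.1,0.05,-0.184,-0.077,0,0,-0.31,0.1,0.059,-0.217,-0.077,0,0,-0.36,0.1,0.068,-0.25,-0.077,0,0,-0.41,0.1]
}}

```text
clock: 19.65
eef_pos: [566.6, -105.1, 154.0]
tcp_rot: [-3.142, 0.0, -0.053]
contact_force: [-0.2, -0.3, -0.5]
opening: 0.221
```

```bash
bash g.sh 660 -1.5 100 0.053
```

```text
shift [ 8.780e-02 -1.084e-01  1.000e-04] turn [-0.      0.0004 -0.1056]
```

Request:
{"api": "drive_tool", "payload": {
  "targets": [0.02,-0.024,0,0,0,-0.05,0.1,0.04,-0.049,0,0,0,-0.1,0.1,0.058,-0.072,0,0,0,-0.105,0.1,0.073,-0.09,0,0,0,-0.105,0.1,0.083,-0.103,0,0,0,-0.105,0.1,0.088,-0.108,0,0,0,-0.105,0.1,0.088,-0.108,0.01,0,0,-0.105,0.1,0.088,-0.108,0.025,0,0,-0.105,0.1,0.088,-0.108,0.04,0,0,-0.105,0.1,0.088,-0.108,0.05,0,0,-0.105,0.1,0.088,-0.108,0.05,0,0,-0.105,0.1,0.088,-0.108,0.05,0,0,-0.105,0.1]
}}

```text
clock: 20.65
eef_pos: [658.8, -4.5, 103.1]
tcp_rot: [-3.142, 0.002, 0.049]
contact_force: [0.1, 0.1, -0.3]
opening: 0.225
```

```bash
bash g.sh 660 -1.5 27.3 0.053
```

```text
shift [ 0.0014 -0.003   0.0219] turn [-0.     0.002 -0.004]
```

Request:
{"api": "drive_tool", "payload": {
  "targets": [0.001,-0.003,0.008,0,0,-0.004,0.1,0.001,-0.003,0.015,0,0,-0.004,0.1,0.001,-0.003,0.02,0,0,-0.004,0.1,0.001,-0.003,0.022,0,0,-0.004,0.1,0.001,-0.003,0.022,0,0,-0.004,0.1,0.001,-0.003,0.022,0,0,-0.004,0.1]
}}

```text
clock: 21.15
eef_pos: [660.7, -0.6, 81.8]
tcp_rot: [3.142, 0.0, 0.054]
contact_force: [0.2, 0.1, -1.4]
opening: 0.223
```

```bash
bash g.sh 660 -1.5 27.3 0.053
```

```text
shift [-0.0007  0.0009  0.0006] turn [0.    0.    0.001]
```

Request:
{"api": "drive_tool", "payload": {
  "targets": [0,0,0.001,0,0,0,0.1,0,0,0.001,0,0,0,0.1,0,0,0.001,0,0,0,0.27,0,0,0.001,0,0,0,0.32,0,0,0.001,0,0,0,0.37,0,0,0.001,0,0,0,0.37,0,0,0.0,0,0,0,0.37,0,0,-0.01,0,0,0,0.37,0,0,-0.03,0,0,0,0.37,0,0,-0.06,0,0,0,0.6,0,0,-0.08,0,0,0,0.9,0,0,-0.08,0,0,0,1]
}}

```text
clock: 22.15
eef_pos: [663.2, -0.7, 167.4]
tcp_rot: [3.141, -0.007, 0.054]
contact_force: [1.3, 0.1, -0.3]
opening: 0.778
```

```bash
bash g.sh 455 -20 115 0.053
```

```text
shift [-0.2089  0.0081 -0.0031] turn [ 0.0004 -0.0075  0.0008]
```

Request:
{"api": "drive_tool", "payload": {
  "targets": [-0.041,0.002,-0.003,0,0,0,1,-0.082,0.004,-0.003,0,0,0,1,-0.123,0.006,-0.003,0,0,0,1,-0.164,0.007,-0.003,0,0,0,1,-0.195,0.008,-0.003,0,0,0,1,-0.209,0.008,-0.003,0,0,0,1,-0.209,0.008,-0.003,0,0,0,1,-0.209,0.008,-0.003,0,0,0,1]
}}

```text
clock: 22.82
eef_pos: [452.5, -19.9, 165.3]
tcp_rot: [3.141, -0.001, 0.054]
contact_force: [0.0, -0.3, -0.6]
opening: 1.0
```

```bash
bash g.sh 455 -20 48 0.053; python3 -c "
from h import *
shot('wrist','w6.png')
print(proj('w6.png',[455,-20,60]))"
```

```text
shift [0.0024 0.0002 0.0634] turn [ 0.0001 -0.0011  0.0006]
(np.float64(314.3), np.float64(222.0))
```

View pics/w6.png

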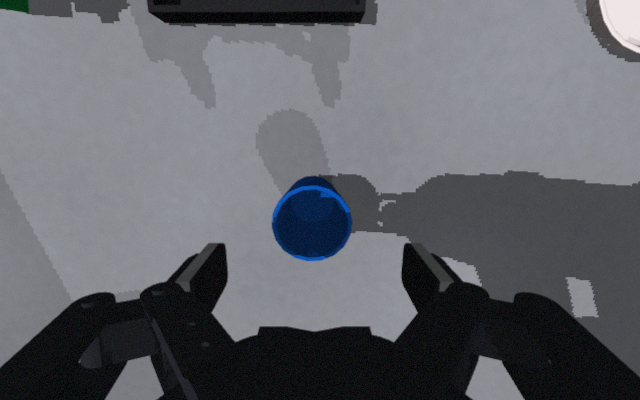

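The cup rim is centred at (312,223) against a predicted (314,222). Go down and grip gently.

Request:
{"api": "drive_tool", "payload": {
  "targets": [0.002,-0.001,0.015,0,0,0,1,0.002,-0.001,0.035,0,0,0,1,0.002,-0.001,0.052,0,0,0,1,0.002,-0.001,0.061,0,0,0,1,0.002,-0.001,0.063,0,0,0,1,0.002,-0.001,0.063,0,0,0,1,0.002,-0.001,0.063,0,0,0,0.7,0.002,-0.001,0.063,0,0,0,0.5,0.002,-0.001,0.063,0,0,0,0.4,0.002,-0.001,0.063,0,0,0,0.4,0.002,-0.001,0.063,0,0,0,0.4,0.002,-0.001,0.063,0,0,0,0.4],
  "force": 25
}}

```text
clock: 23.87
eef_pos: [455.0, -18.7, 102.9]
tcp_rot: [3.141, -0.002, 0.054]
contact_force: [0.1, 0.5, 5.8]
opening: 0.593
```

```bash
bash g.sh 622 -244 110 0.053
```

```text
shift [ 0.1547  0.2339 -0.0606] turn [ 0.0001 -0.002   0.0008]
```

Request:
{"api": "drive_tool", "payload": {
  "targets": [0,0,-0.005,0,0,0,0.4,0,0,-0.02,0,0,0,0.4,0,0,-0.04,0,0,0,0.4,0.003,0.005,-0.055,0,0,0,0.4,0.012,0.018,-0.06,0,0,0,0.4,0.027,0.04,-0.06,0,0,0,0.4,0.045,0.068,-0.06,0,0,0,0.4,0.063,0.096,-0.06,0,0,0,0.4,0.081,0.123,-0.06,0,0,0,0.4,0.099,0.15,-0.06,0,0,0,0.4,0.117,0.177,-0.06,0,0,0,0.4,0.131,0.198,-0.06,0,0,0,0.4]
}}

```text
clock: 24.87
eef_pos: [597.1, -211.6, 162.7]
tcp_rot: [3.141, -0.001, 0.053]
contact_force: [0.4, 0.0, -1.3]
opening: 0.594
```

```bash
bash g.sh 622 -244 80 0.053
```

```text
shift [0.0231 0.0337 0.0289] turn [ 0.0008 -0.0013  0.0002]
```

Request:
{"api": "drive_tool", "payload": {
  "targets": [0.01,0.015,0,0,0,0,0.4,0.017,0.026,0,0,0,0,0.4,0.022,0.032,0,0,0,0,0.4,0.023,0.034,0.008,0,0,0,0.4,0.023,0.034,0.02,0,0,0,0.4,0.023,0.034,0.032,0,0,0,0.4,0.023,0.034,0.04,0,0,0,0.4,0.023,0.034,0.045,0,0,0,0.4,0.023,0.034,0.045,0,0,0,0.4,0.023,0.034,0.045,0,0,0,0.4]
}}

```text
clock: 25.7
eef_pos: [620.3, -241.7, 116.4]
tcp_rot: [-3.141, 0.001, 0.054]
contact_force: [-0.3, -0.4, -0.8]
opening: 0.589
```

```bash
bash g.sh 622 -244 54 0.053; python3 -c "
from h import *
shot('wrist','w7.png')"
```

```text
shift [0.0016 0.0024 0.0085] turn [-0.0005  0.001   0.0012]
```

View pics/w7.png

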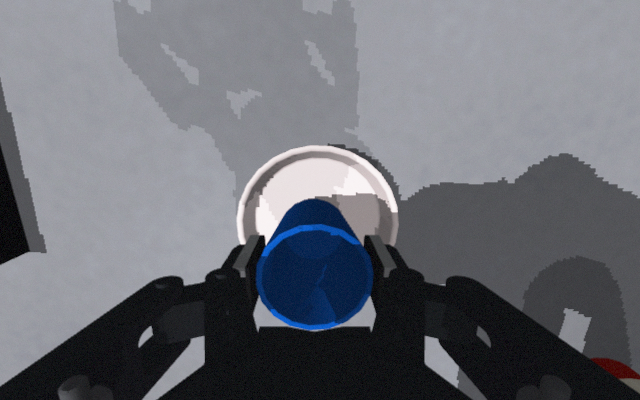

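The dish (columns 238–398) lies centred under the cup (258–373), so I'll set it down.

Request:
{"api": "drive_tool", "payload": {
  "targets": [0.001,0.001,0.003,0,0,0,0.4,0.0015,0.002,0.006,0,0,0,0.4,0.0015,0.002,0.008,0,0,0,0.4,0.0015,0.002,0.009,0,0,0,0.4,0.0015,0.002,0.0095,0,0,0,0.4,0.0015,0.002,0.0095,0,0,0,0.4]
}}

```text
clock: 26.25
eef_pos: [622.5, -244.2, 108.0]
tcp_rot: [3.141, -0.001, 0.054]
contact_force: [-0.8, 0.7, 3.8]
opening: 0.592
```

```bash
bash g.sh 622 -244 54 0.053
```

```text
shift [-0.0005 -0.0002  0.0001] turn [ 0.0003 -0.0008  0.0007]
```

Contact at 3.8 N, so the cup is down. I'll release it and rise clear.

Request:
{"api": "drive_tool", "payload": {
  "targets": [0,0,0,0,0,0,0.62,0,0,0,0,0,0,0.68,0,0,0,0,0,0,0.8,0,0,0,0,0,0,0.95,0,0,0,0,0,0,1,0,0,-0.01,0,0,0,1,0,0,-0.03,0,0,0,1,0,0,-0.06,0,0,0,1,0,0,-0.1,0,0,0,1,0,0,-0.14,0,0,0,1,0,0,-0.17,0,0,0,1,0,0,-0.17,0,0,0,1]
}}

```text
clock: 27.25
eef_pos: [624.9, -245.2, 285.9]
tcp_rot: [3.137, -0.01, 0.054]
contact_force: [1.2, -0.6, 0.5]
opening: 1.002
```

Request:
{"api": "drive_tool", "payload": {
  "targets": [-0.04,0,0,0,0,0,1,-0.08,0,0,0,0,0,1,-0.12,0,0,0,0,0,1,-0.16,0,0,0,0,0,1,-0.2,0,0,0,0,0,1,-0.24,0,0,0,0,0,1,-0.27,0,0,0,0,0,1,-0.27,0,0,0,0,0,1,-0.27,0,0,0,0,0,1]
}}

```text
clock: 28.0
eef_pos: [351.5, -258.7, 278.1]
tcp_rot: [3.141, -0.001, 0.052]
contact_force: [1.6, -1.0, -0.0]
opening: 1.003
```

```bash
python3 -c "
from h import *
d=shot('top','t3.png'); e=shot('scene','s3.png')
a=cv2.resize(d['color'][130:255,140:490],(784,280),interpolation=cv2.INTER_CUBIC)
b=cv2.resize(e['color'][80:340,190:510],(390,316),interpolation=cv2.INTER_CUBIC)
o=np.zeros((600,784,3),np.uint8);o[:280]=a;o[282:598,:390]=b;cv2.imwrite('pics/f.png',o)"
```

```text
(no output)
```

View pics/f.png

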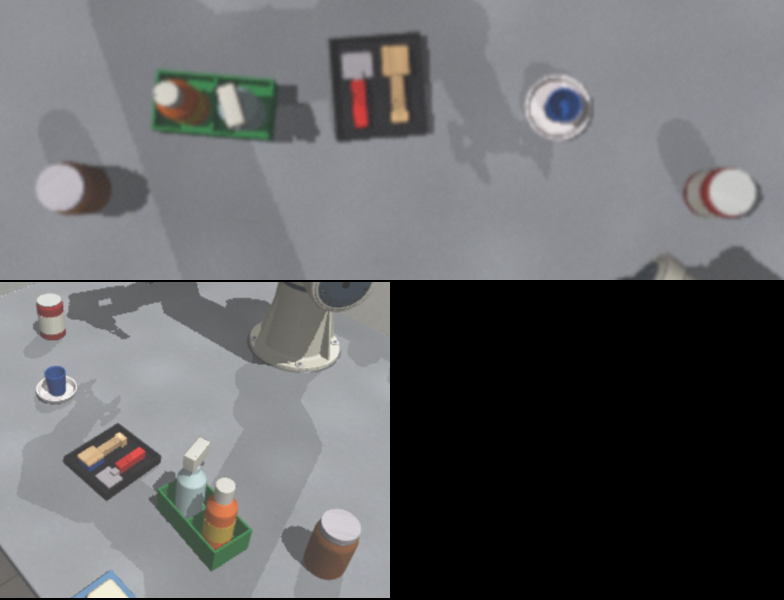

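All five pieces look seated: the caps at (168,94) and (230,105), the tools at (360,90) and (398,82), and the cup at (564,105) in the dish at (558,107). I'll check those numerically before handing in.

```bash
python3 -c "
from h import *
P=lambda u,v,z: ray('t3.png',140+u/2.24-.3,130+v/2.24-.3,z)
print('orange',P(166,94,169),'spray head',P(231,106,176),'cup',P(564,105,65),'dish',P(558,107,18),'scr',P(357,53,8),P(360,126,26),'brush',P(396,46,30),P(400,120,28),'jar',P(60,188,120),'tin',P(732,192,110))
q=lambda u,v: ray('top1.png',140+u,140+v,0)
s=sense();print(s['clock'],abs(s['qvel']).max(),s['contact_force'])
a,b=cv2.imread('pics/top1.png'),cv2.imread('pics/t3.png')
for n,(x,y) in dict(jar=(158,200),tin=(447,202)).items():
    r=cv2.matchTemplate(b[y-8:y+38,x-8:x+44],a[y:y+28,x:x+32],cv2.TM_CCOEFF_NORMED); print(n,np.array(cv2.minMaxLoc(r)[3])-8,r.max())
"
```

```text
orange [632.3 312.5 169. ] spray head [613.5 224.5 176. ] cup [ 618.4 -242.2   65. ] dish [ 621.  -242.3   18. ] scr [711.3  60.3   8. ] [597.7  57.5  26. ] brush [716.8   0.9  30. ] [605.3  -2.6  28. ] jar [511.1 472.  120. ] tin [ 485.3 -466.4  110. ]
28.1 0.0177762390047781 [0.80983492 0.30191001 0.15693107]
jar [0 0] 0.99560565
tin [0 0] 0.999359
```

Request:
{"api": "drive_tool", "payload": {
  "targets": [0,0,0,0,0,0,1,0,0,0,0,0,0,1,0,0,0,0,0,0,1,0,0,0,0,0,0,1,0,0,0,0,0,0,1,0,0,0,0,0,0,1]
}}

```text
clock: 28.6
eef_pos: [352.7, -258.5, 277.2]
tcp_rot: [-3.141, 0.0, 0.054]
contact_force: [0.5, 0.2, 0.1]
opening: 1.001
```

```bash
python3 -c "
from rig import sign_off
print(sign_off())"
```

```text
the job is handed in; nothing more can be done
None
```

The shelf is tidied and the job was handed in at 28.6 s of the 138 s allowed; `sign_off` gave no verdict. Both bottles stand in the caddy, orange in the left slot (larger y) and spray in the right. The scraper and brush lie side by side in the tray, and the cup stands in the dish.

My last checks, from the overhead picture, good to a few mm:
- **Bottles:** both are within about 6 mm of their slot centres and look upright.
- **Scraper and brush:** both lie lengthwise along the tray, about 30 mm either side of its centre line, with neither on the other.
- **Cup:** it is about 3 mm from the dish centre.
- **Jar and tin:** neither shows any shift (0 px) against the first picture.
- **Arm:** it is open and clear of everything, with almost no force on the tool.

No check failed. The overhead and wrist cameras disagreed by 3–4 mm in x on several things, and I went by the wrist view for the grasps and mostly for the placings. I did not measure tilt or height after release, only judged them from the pictures and the heights at which I set things down.

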